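# Sort lure bodies into their bay trays

### The arm

A 7-joint arm with a two-finger parallel gripper is mounted at the origin on the work surface. World frame = base frame: x ahead of the robot, y to its left, z up, the work surface at z = 0. Lengths are in m, angles in rad, forces in N, time in s.
With the tool pointing down it reaches from about 0.425 to 0.925 m from the base axis. Payload 6.8 kg.
Tool frame: the origin (TCP) lies at the very end of the fingers, on their centre line; the grasp point (between the pads) lies bot.tcp_to_grasp behind it (bot.tcp_to_grasp is the distance from the TCP to the grasp point, in m); z points along the fingers, y is the line along which they close (so a half turn about z gives the same grasp; the last joint's range is limited). The gripper opens to 85 mm and grips with 20 to 120 N. Pads are 22 mm wide; open, the fingers measure 114 mm over their backs; the gripper's body (76 mm by 85 mm) begins 54 mm behind the grasp point. The pads swing forward as they close: fully open they stand 13 mm farther back than shut.
Start: joints at [-1.283, 0.477, 0.022, 1.555, -0.011, 1.109, -0.083], TCP at [0.26, 0.623, 0.231] pointing down, gripper open.
Joint ranges: [-2.96, 2.96], [-0.34, 2.1], [-1.41, 1.46], [0.24, 2.44], [-1.37, 4.51], [0.17, 1.92], [-2.96, 2.96]. Speed limits (rad/s): [2.39, 2.39, 3.14, 3.14, 3.14, 3.14, 3.14].

### API

Orientations are given as a unit quaternion [w, x, y, z].
In Python, from station import bot gives the robot as it stands.
- The arm moves only by the tool servo_tool, never from a script. Its argument "motion" is a list that holds one entry, the list of rows, each a list of 7 numbers: the shift along the tool's x, y, z in m, then the turn, a rotation vector about the tool's x, y, z in units of 5 degrees (1.0 is 5 degrees), then the opening, from 0 (shut) to 1 (fully open). A call has 1 to 20 rows; each row is the pose to reach, as a shift and turn from the pose commanded when the call began, along the tool's axes at that moment; what a row does not reach only later rows make up. A row lasts 1/12 s, in which the tool goes at most 41.7 mm and 7.16 degrees, less where a joint would pass 70% of its speed; a pose out of reach is approached as far as the arm can. A call with a gripper value outside its range is refused whole. The fingers move at their own pace and stop on an object; "grip_force" is the grip in N (left out, the last holds). Time passes only in rows, so rows that repeat a pose let the fingers close. It gives the time, the measured TCP pose, the force, the opening and the grip force at its end, in the units of the state.
- bot.get_obs(): the state, without advancing time (a new reading comes with each control period).
- bot.read_camera(name): name is "side" or "top"; returns a dict with "img" (384x512x3 uint8, red, green, blue), "K" (3x3 intrinsics, pixels), "pose" (4x4, takes a point from camera to world coordinates). Camera axes: x right, y down, z forward; pixel columns grow to the right and rows downward; lengths in m; the calibration is good to about 2 mm. A picture is of the moment at which its call begins. There is no depth.
- bot.hand_in(): hands the job in; it is judged then, once.
The state is a dict: "t": time; "q": joint angles; "joint_vel": joint speeds; "joint_torque": joint torques, N m; "eef_pos": TCP position; "tool_rot": TCP orientation; "contact_force": force on the tool from outside, world axes, zero at the start; "torque": the same for the moment, N m; "gripper_width": opening from 0.0 (shut) to 1.0 (fully open); "grasp_force": force on a finger pad.
Only numpy, scipy, OpenCV 4.12 (cv2) and the standard library are available. Lean on these libraries where they do the work, as an engineer would, in place of code of your own. Each camera call takes 0.05 s, during which the arm holds its last target. There are 200 camera calls.

### The job

Sort the five loose lures lying on the cutting mat: the two slim painted minnows go into the blue tray, the two fat painted crankbaits into the yellow tray, and the bare white body into the grey tray. Lay each on its side, lengthwise along its bay and flat on the floor of the tray, one lure to a bay, setting it down rather than dropping it so the paint is not chipped. Leave the glue bottle and the caliper where they are.

Things in the scene. Friction and masses are not known exactly. Their poses are not given: they have to be found in the camera images.
- minnow_tiger: Slim painted minnow lure body, orange with black bars. 105 mm long (x, nose +x), 20 mm high back to belly (y, back +y), 15 mm thick (z). It lies on its flat flank: z is vertical, 20 mm is the width to grip from above. Full width over the middle 36 mm, tapering to nose and tail. Origin: body centre, 7.5 mm above what it lies on. 11 to 21 g, rigid
- minnow_blue: Slim painted minnow lure body, light blue with a dark blue back. 105 mm long (x, nose +x), 20 mm high back to belly (y, back +y), 15 mm thick (z). It lies on its flat flank: z is vertical, 20 mm is the width to grip from above. Full width over the middle 36 mm, tapering to nose and tail. Origin: body centre, 7.5 mm above what it lies on. 11 to 21 g, rigid
- crank_green: Fat painted crankbait body, yellow-green with a dark green back. 62 mm long (x, nose +x) plus a clear lip 9 mm past the nose, 28 mm high back to belly (y, back +y), 22 mm thick (z). It lies on its flat flank: z is vertical, 28 mm is the width to grip from above. Full width over the middle 24 mm. Origin: body centre, 11 mm above what it lies on. 14 to 26 g, rigid
- crank_red: Fat painted crankbait body, cream with a red head. 62 mm long (x, nose +x) plus a clear lip 9 mm past the nose, 28 mm high back to belly (y, back +y), 22 mm thick (z). It lies on its flat flank: z is vertical, 28 mm is the width to grip from above. Full width over the middle 24 mm. Origin: body centre, 11 mm above what it lies on. 14 to 26 g, rigid
- blank_white: Bare, unpainted white lure body without eyes, shaped like the minnows. 105 mm long (x, nose +x), 20 mm high back to belly (y, back +y), 15 mm thick (z). It lies on its flat flank: z is vertical, 20 mm is the width to grip from above. Full width over the middle 36 mm, tapering to nose and tail. Origin: body centre, 7.5 mm above what it lies on. 11 to 21 g, rigid
- tray_blue: Shallow blue plastic tray, 150 (x) by 164 mm (y), fixed. Origin: centre of its underside, on the 3 mm mat that the lures also lie on; z up. Floor 3 mm thick, wall tops 14 mm above the underside, rim overhangs 5 mm, thumb tabs 16 mm at the x ends. A rib 4 mm wide along x at y = 0, top 9 mm above the underside, makes two bays, each 142 (x) by 76 mm (y), centred at x = 0, y = +40 and -40 mm
- tray_yellow: Shallow yellow plastic tray, 150 (x) by 164 mm (y), fixed. Origin: centre of its underside, on the 3 mm mat that the lures also lie on; z up. Floor 3 mm thick, wall tops 14 mm above the underside, rim overhangs 5 mm, thumb tabs 16 mm at the x ends. A rib 4 mm wide along x at y = 0, top 9 mm above the underside, makes two bays, each 142 (x) by 76 mm (y), centred at x = 0, y = +40 and -40 mm
- tray_grey: Shallow grey plastic tray, 150 (x) by 164 mm (y), fixed. Origin: centre of its underside, on the 3 mm mat that the lures also lie on; z up. Floor 3 mm thick, wall tops 14 mm above the underside, rim overhangs 5 mm, thumb tabs 16 mm at the x ends. A rib 4 mm wide along x at y = 0, top 9 mm above the underside, makes two bays, each 142 (x) by 76 mm (y), centred at x = 0, y = +40 and -40 mm
- glue_bottle: White glue bottle with a blue band, 36 mm across, standing 120 mm tall with its thin nozzle up, loose, not to be disturbed. Origin: centre of its underside
- caliper: Digital caliper lying flat, loose, not to be disturbed: steel beam 225 mm long (x), jaws at +x reaching 56 mm to -y, dark display housing, 12 mm thick. Origin: under the middle of the beam
Mind the look-alikes: they are no part of the job. There is more than one size of the crank_red; the one meant has the size given above.

How it is judged:
At the end, for the whole second after the job is handed in: Minnows in the blue, crankbaits in the yellow, bare body in the grey tray, one to a bay: centre over 11 mm (crankbaits 15) from rib line and wall, within 30 mm (45) of mid-length, height within 4 mm of flat on the floor, flat to 0.2 and lengthwise to 0.35 rad, at rest; bystanders within 15 mm (((x of minnow_tiger in the frame of tray_blue between -0.03 and 0.03 m and y of minnow_tiger in the frame of tray_blue between 0.011 and 0.069 m and z of minnow_tiger in the frame of tray_blue between 0.0065 and 0.0145 m and angle between the z axis of each of minnow_tiger, minnow_blue and the z axis of tray_blue, either way round below 0.2 rad and angle between the x axis of each of minnow_tiger, minnow_blue and the x axis of tray_blue, either way round below 0.35 rad and x of minnow_blue in the frame of tray_blue between -0.03 and 0.03 m and y of minnow_blue in the frame of tray_blue between -0.069 and -0.011 m and z of minnow_blue in the frame of tray_blue between 0.0065 and 0.0145 m) or (x of minnow_tiger in the frame of tray_blue between -0.03 and 0.03 m and y of minnow_tiger in the frame of tray_blue between -0.069 and -0.011 m and z of minnow_tiger in the frame of tray_blue between 0.0065 and 0.0145 m and angle between the z axis of each of minnow_tiger, minnow_blue and the z axis of tray_blue, either way round below 0.2 rad and angle between the x axis of each of minnow_tiger, minnow_blue and the x axis of tray_blue, either way round below 0.35 rad and x of minnow_blue in the frame of tray_blue between -0.03 and 0.03 m and y of minnow_blue in the frame of tray_blue between 0.011 and 0.069 m and z of minnow_blue in the frame of tray_blue between 0.0065 and 0.0145 m)) and ((x of crank_green in the frame of tray_yellow between -0.045 and 0.045 m and y of crank_green in the frame of tray_yellow between 0.015 and 0.065 m and z of crank_green in the frame of tray_yellow between 0.01 and 0.018 m and angle between the z axis of each of crank_green, crank_red and the z axis of tray_yellow, either way round below 0.2 rad and angle between the x axis of each of crank_green, crank_red and the x axis of tray_yellow, either way round below 0.35 rad and x of crank_red in the frame of tray_yellow between -0.045 and 0.045 m and y of crank_red in the frame of tray_yellow between -0.065 and -0.015 m and z of crank_red in the frame of tray_yellow between 0.01 and 0.018 m) or (x of crank_green in the frame of tray_yellow between -0.045 and 0.045 m and y of crank_green in the frame of tray_yellow between -0.065 and -0.015 m and z of crank_green in the frame of tray_yellow between 0.01 and 0.018 m and angle between the z axis of each of crank_green, crank_red and the z axis of tray_yellow, either way round below 0.2 rad and angle between the x axis of each of crank_green, crank_red and the x axis of tray_yellow, either way round below 0.35 rad and x of crank_red in the frame of tray_yellow between -0.045 and 0.045 m and y of crank_red in the frame of tray_yellow between 0.015 and 0.065 m and z of crank_red in the frame of tray_yellow between 0.01 and 0.018 m)) and ((x of blank_white in the frame of tray_grey between -0.03 and 0.03 m and y of blank_white in the frame of tray_grey between 0.011 and 0.069 m and z of blank_white in the frame of tray_grey between 0.0065 and 0.0145 m and angle between the z axis of blank_white and the z axis of tray_grey, either way round below 0.2 rad and angle between the x axis of blank_white and the x axis of tray_grey, either way round below 0.35 rad) or (x of blank_white in the frame of tray_grey between -0.03 and 0.03 m and y of blank_white in the frame of tray_grey between -0.069 and -0.011 m and z of blank_white in the frame of tray_grey between 0.0065 and 0.0145 m and angle between the z axis of blank_white and the z axis of tray_grey, either way round below 0.2 rad and angle between the x axis of blank_white and the x axis of tray_grey, either way round below 0.35 rad)) and linear speed of each of minnow_tiger, minnow_blue, crank_green, crank_red, blank_white below 0.02 m/s and distance of each of glue_bottle, caliper from where it was at the start of the episode below 0.015 m); the robot touches nothing.
It fails at once if the glue bottle or the caliper is moved more than 15 mm or the bottle is tipped over 0.3 rad (distance of any of glue_bottle, caliper from where it was at the start of the episode above 0.015 m or angle between glue_bottle's own z axis and vertical above 0.3 rad).
It fails at once if a lure is dropped: out of the fingers and moving faster than 0.7 m/s (a fall of about 25 mm) ((linear speed of minnow_tiger above 0.7 m/s and contact force between the fingers and minnow_tiger below 0.05 N) or (linear speed of minnow_blue above 0.7 m/s and contact force between the fingers and minnow_blue below 0.05 N) or (linear speed of crank_green above 0.7 m/s and contact force between the fingers and crank_green below 0.05 N) or (linear speed of crank_red above 0.7 m/s and contact force between the fingers and crank_red below 0.05 N) or (linear speed of blank_white above 0.7 m/s and contact force between the fingers and blank_white below 0.05 N)).
It also fails if it takes over 104 s, if anything falls off the work surface, if the arm or the gripper's body presses on something with over 40 N, if the wrist force passes 120 N, or if a joint passes its speed limit or range.

## Working session

There is one attempt and no reset: what is moved stays moved. The work goes in short steps, Python scripts to look and compute and a tool call to move; the robot and the scene stay as the last step left them, time stands still between calls to the robot, and variables do not carry over. Pictures are saved under pics/ and viewed, at most 14 in all, crops included, and the job is handed in when it is done.

Besides the shell and the picture viewer there is one more tool, called after "Call:" as a command line: name --argument value ..., lists and objects as JSON in quotes. servo_tool: Moves the arm, as the interface text tells. Its arguments: {"type":"object","properties":{"motion":{"type":"array"},"grip_force":{"type":"number"}},"required":["motion"]}

```bash
ls; mkdir -p pics
cat > h.py <<'E'
import numpy as np,cv2
from station import bot
def snap(cam,f,s=1.5):
    c=bot.read_camera(cam); im=c["img"][:,:,::-1].copy()
    np.savez(''+cam+'.npz',img=im,K=c["K"],pose=c["pose"])
    cv2.imwrite('pics/'+f,cv2.resize(im,None,fx=s,fy=s,interpolation=cv2.INTER_CUBIC)); return c
def world(c,u,v,z):
    P=np.array(c["pose"]);d=P[:3,:3]@np.linalg.inv(c["K"])@np.array([u,v,1.]);o=P[:3,3]
    return o+d*(z-o[2])/d[2]
E
python3 - <<'E'
from h import *
c=snap('top','t0.png');d=snap('side','s0.png')
print(c["K"],c["pose"],d["pose"],bot.tcp_to_grasp);print(bot.get_obs())
E
```

```text
pics
[[422.76585463   0.         253.42702798]
 [  0.         422.76585463 187.60201658]
 [  0.           0.           1.        ]] [[-0.03512203 -0.97598894  0.21496983  0.18277111]
 [-0.99937726  0.03503084 -0.00423524  0.01754685]
 [-0.00339703 -0.21498471 -0.97661151  1.16269848]
 [ 0.          0.          0.          1.        ]] [[-0.80142281 -0.37417353  0.46660009 -0.35524109]
 [-0.59761514  0.46962082 -0.6498557   1.0965614 ]
 [ 0.02403368 -0.79965646 -0.59997661  1.03741633]
 [ 0.          0.          0.          1.        ]] 0.0187
{'t': 0.1, 'q': array([-1.28311869,  0.47773912,  0.02233817,  1.55634906, -0.01150893,
        1.10930486, -0.08312419]), 'joint_vel': array([ 0.00116934, -0.00148396,  0.00017111, -0.00168852,  0.00074755,
       -0.00010956, -0.00030927]), 'joint_torque': array([ 3.73110117e-03, -5.97763932e+01,  1.61345467e+00, -2.81954277e+01,
        1.28611136e-02,  5.08533034e-03,  8.28396765e-06]), 'eef_pos': array([0.26002854, 0.6223232 , 0.2304098 ]), 'tool_rot': array([-1.08929233e-04,  1.96601747e-01,  9.80483072e-01, -8.29071446e-04]), 'contact_force': array([-0.13280612,  0.48353473,  0.43026551]), 'torque': array([-0.01516108, -0.00348046, -0.00441383]), 'grasp_force': 0.0, 'gripper_width': 1.0045057338968477}
```

View pics/t0.png

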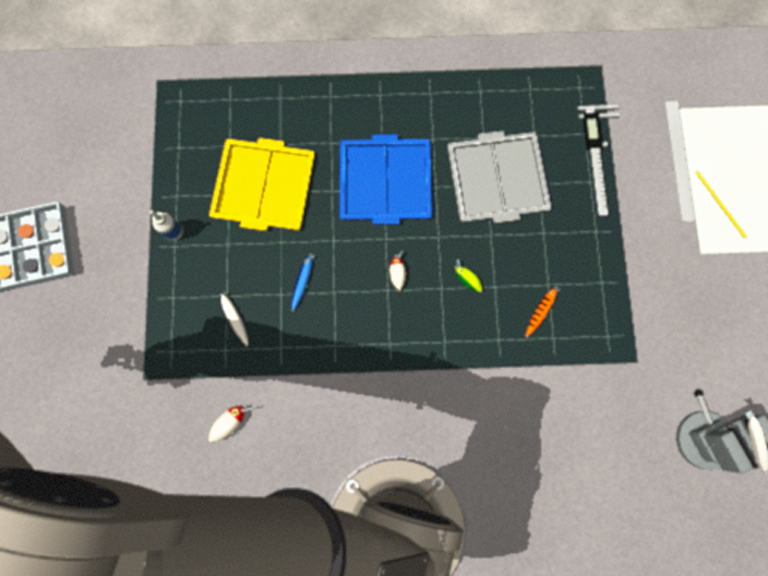

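View pics/s0.png

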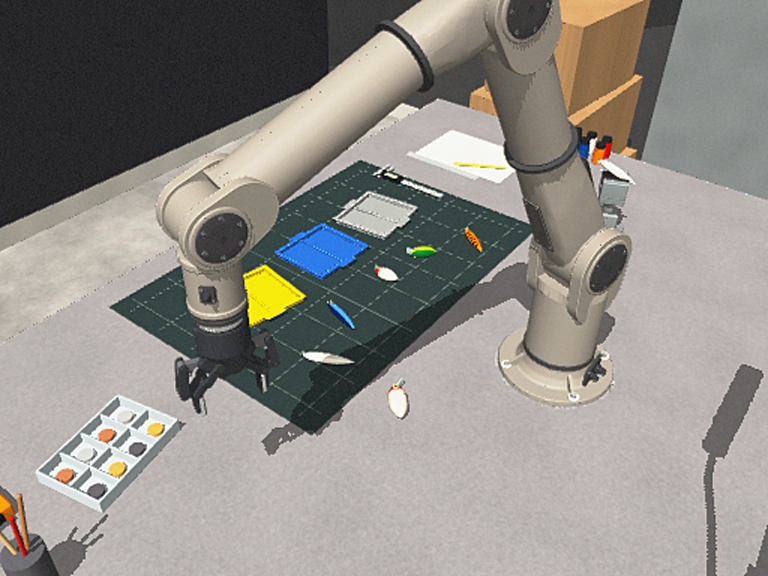

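Candidates (top, 768-wide pixels):
- crank_red: small one on the mat (398,272), or the large one off the mat (228,423).
- bare white body: on the mat (235,320), or in the vise (755,440). The glue bottle (165,225) is also white.
- minnows: blue (303,282) and tiger (541,312).
- crank_green: (468,276).

I choose the ones on the mat and check their sizes and a crop.

```bash
cat > seg.py <<'E'
from h import *
def load(cam='top'):
    return np.load(''+cam+'.npz')
def blob(c,box,kind,z,min_=20):
    """box in 768-scale px; returns centre xy, yaw, size (world, at height z)"""
    im=c['img'];h=cv2.cvtColor(im,cv2.COLOR_BGR2HSV).astype(int)
    H,S,V=h[...,0],h[...,1],h[...,2]
    m={'yellow':(abs(H-27)<8)&(S>150)&(V>90),'blue':(abs(H-110)<12)&(S>140)&(V>70),
       'any':(V>95)|((S>120)&(V>70)),'grey':(V>100)&(S<60)}[kind].astype(np.uint8)
    x0,y0,x1,y1=[int(b/1.5) for b in box];M=np.zeros_like(m);M[y0:y1,x0:x1]=m[y0:y1,x0:x1]
    M=cv2.morphologyEx(M,cv2.MORPH_CLOSE,np.ones((3,3)))
    M=cv2.morphologyEx(M,cv2.MORPH_OPEN,np.ones((2,2))) 
    n,l,st,_=cv2.connectedComponentsWithStats(M);k=1+st[1:,4].argmax()
    v,u=np.nonzero(l==k)
    p=np.array([world(c,a,b,z)[:2] for a,b in zip(u,v)])
    r=cv2.minAreaRect((p*1000).astype(np.float32))
    (cx,cy),(w,hh),a=r
    if w<hh:w,hh,a=hh,w,a+90
    q=p-p.mean(0);e=np.linalg.svd(q,full_matrices=False)[2][0]
    return dict(rect=np.round([cx,cy,w,hh],1),ang=round((a+90)%180-90,1),mean=np.round(p.mean(0)*1000,1),pca=round(float(np.degrees(np.arctan2(e[1],e[0]))+90)%180-90,1),n=len(p))
E
python3 - <<'E'
from seg import *
c=load()
for n,b,k,z in [('yel',(195,120,325,240),'yellow',.015),('blu',(330,125,440,232),'blue',.015),('gry',(440,122,560,232),'grey',.015),
 ('blank',(212,283,258,356),'any',.0105),('mblue',(285,250,320,318),'any',.0105),('red',(383,245,412,296),'any',.014),('green',(448,255,489,296),'any',.014),('tiger',(519,284,563,342),'any',.0105),('bigred',(200,395,270,450),'any',.014)]:
    print(n,blob(c,b,k,z))
t=cv2.resize(c['img'][150:235,140:380],None,fx=3.3,fy=3.3,interpolation=cv2.INTER_CUBIC)
cv2.imwrite('pics/crop.png',t)
E
```

```text
yel {'rect': array([634.1, 230. , 185.9, 178.8]), 'ang': -10.9, 'mean': array([632.8, 230. ]), 'pca': 80.0, 'n': 3472}
blu {'rect': array([635.8,  -6.7, 183.9, 177.9]), 'ang': -1.7, 'mean': array([634.5,  -6.3]), 'pca': -74.4, 'n': 3487}
gry {'rect': array([ 632.9, -224. ,  185.9,  178.3]), 'ang': 5.8, 'mean': array([ 631.4, -223.8]), 'pca': -81.8, 'n': 3446}
blank {'rect': array([374.3, 283.3, 107.8,  22.3]), 'ang': 25.4, 'mean': array([377.8, 283.7]), 'pca': 26.1, 'n': 253}
mblue {'rect': array([439.2, 156.4, 110.8,  21.4]), 'ang': -18.6, 'mean': array([439.9, 156.4]), 'pca': -18.6, 'n': 255}
red {'rect': array([452.2, -18.9,  71.8,  30.7]), 'ang': -2.5, 'mean': array([449.6, -20.7]), 'pca': -1.3, 'n': 225}
green {'rect': array([ 436. , -150.4,   73. ,   30.3]), 'ang': 41.5, 'mean': array([ 434.9, -152.2]), 'pca': 39.7, 'n': 218}
tiger {'rect': array([ 366.1, -287.1,  118.9,   29.9]), 'ang': -35.3, 'mean': array([ 368.6, -285.2]), 'pca': -34.9, 'n': 296}
bigred {'rect': array([188.9, 277.9, 126.7,  93.3]), 'ang': 88.0, 'mean': array([188.6, 277.3]), 'pca': 84.0, 'n': 1739}
```

View pics/crop.png

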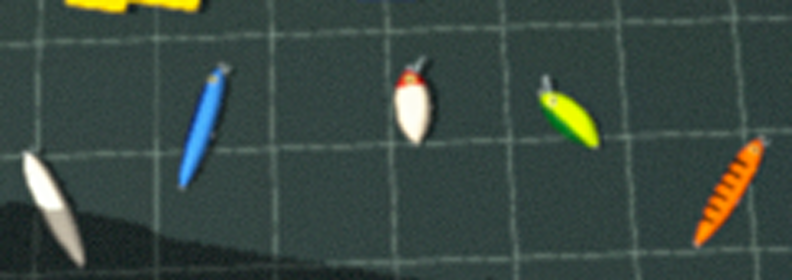

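Crop: the mat candidates match. The red crank at crop (412,110) has a body of about 62 mm, the white body at (55,210) has no eyes, the blue minnow is at (203,127), green at (570,120) and tiger at (730,192). I'll refine the masks next, leaving out lips and eyelets, and write a planner.

```bash
cat > plan.py <<'E'
from h import *
from scipy.spatial.transform import Rotation as Ro
import sys
def go(x,y,z,yaw):
    """target TCP mm, closing-axis yaw deg (mod 180) -> tool shift (m) & turn units; keeps tool down"""
    o=bot.get_obs();w=o['tool_rot'];R=Ro.from_quat([w[1],w[2],w[3],w[0]])
    Y=R.as_matrix()[:,1];cur=np.degrees(np.arctan2(Y[1],Y[0]))
    d=(yaw-cur+90)%180-90
    t=np.radians(cur+d);ty=np.array([np.cos(t),np.sin(t),0]);tz=np.array([0,0,-1.]);T=np.c_[np.cross(ty,tz),ty,tz]
    rv=np.degrees((R.inv()*Ro.from_matrix(T)).as_rotvec())/5
    s=R.inv().apply(np.array([x,y,z])/1000-o['eef_pos'])
    print('shift',np.round(s,4),'turn',np.round(rv,2),'q7',np.round(o['q'][6],2),'t',round(o['t'],1),'rows',int(np.ceil(max(np.linalg.norm(s)/.0417,abs(d)/7.16))))
if __name__=='__main__': go(*map(float,sys.argv[1:5]))
E
python3 - <<'E'
from seg import *
from plan import go
c=load();im=c['img'];h=cv2.cvtColor(im,cv2.COLOR_BGR2HSV).astype(int);S,V=h[...,1],h[...,2]
for n,b,m,z in [('red',(383,245,412,296),((V>150)|((S>130)&(V>90))),.014),('green',(448,255,489,296),(S>140)&(V>70),.014),('tiger',(519,284,563,342),(S>150)&(V>90),.0105),('mblue',(285,250,320,318),(S>120)&(V>80),.0105),('blank',(212,283,258,356),V>80,.0105)]:
    x0,y0,x1,y1=[int(q/1.5) for q in b];M=np.zeros(m.shape,np.uint8);M[y0:y1,x0:x1]=m[y0:y1,x0:x1]
    M=cv2.morphologyEx(M,cv2.MORPH_CLOSE,np.ones((5,5)))
    if n=='blank': M=cv2.morphologyEx(M,cv2.MORPH_OPEN,np.ones((2,2)))
    l=cv2.connectedComponentsWithStats(M);k=1+l[2][1:,4].argmax();v,u=np.nonzero(l[1]==k)
    p=np.array([world(c,a,b,z)[:2] for a,b in zip(u,v)]);e=np.linalg.svd(p-p.mean(0),full_matrices=False)[2]
    q=(p-p.mean(0))@e.T; mid=p.mean(0)+((q.max(0)+q.min(0))/2)@e
    print(n,np.round(mid*1000,1),np.round(p.mean(0)*1000,1),'ang',np.round((np.degrees(np.arctan2(e[0,1],e[0,0]))+90)%180-90,1),'size',np.round(np.ptp(q,axis=0)*1000,1))
print('bottle base',world(c,173/1.5,236/1.5,.003))
E
```

```text
red [453.3 -18.8] [453.2 -18.8] ang 0.9 size [63.  26.1]
green [ 434.7 -152. ] [ 435.6 -151.1] ang 44.8 size [61.1 30.2]
tiger [ 369.2 -280.8] [ 369.8 -281.3] ang -35.1 size [102.3  21.7]
mblue [440.6 160.1] [440.7 160. ] ang -18.2 size [101.9  20.6]
blank [386.5 270. ] [388.3 283.1] ang 19.7 size [122.9  80.2]
bottle base [0.54069036 0.4037025  0.003     ]
```

```bash
sed -i '/MORPH_OPEN/d' seg.py
python3 - <<'E'
from seg import *
from plan import go
c=load()
for n,b,k,z in [('yel',(195,120,325,240),'yellow',.015),('blu',(330,125,440,232),'blue',.015),('gry',(440,122,560,232),'grey',.015),
 ('blank',(212,283,258,356),'any',.0105)]: print(n,blob(c,b,k,z))
go(377,286,100,116)
E
```

```text
yel {'rect': array([637.3, 232.9, 186.1, 178.9]), 'ang': -10.9, 'mean': array([636. , 232.9]), 'pca': 79.2, 'n': 3472}
blu {'rect': array([638.9,  -4. , 184.1, 178. ]), 'ang': -1.7, 'mean': array([637.6,  -3.6]), 'pca': -74.6, 'n': 3487}
gry {'rect': array([ 636. , -221.4,  186.1,  178.4]), 'ang': 5.8, 'mean': array([ 634.6, -221.1]), 'pca': -81.0, 'n': 3449}
blank {'rect': array([381.2, 292.5, 124.5,  34.3]), 'ang': 20.7, 'mean': array([382.4, 287.2]), 'pca': 25.7, 'n': 266}
shift [-0.2376 -0.265   0.1309] turn [-0.02 -0.01 -9.74] q7 -0.08 t 0.1 rows 10
```

Call:
servo_tool --motion '[[[-0.2376, -0.265, 0.131, 0, 0, -9.74, 1], [-0.2376, -0.265, 0.131, 0, 0, -9.74, 1], [-0.2376, -0.265, 0.131, 0, 0, -9.74, 1], [-0.2376, -0.265, 0.131, 0, 0, -9.74, 1], [-0.2376, -0.265, 0.131, 0, 0, -9.74, 1], [-0.2376, -0.265, 0.131, 0, 0, -9.74, 1], [-0.2376, -0.265, 0.131, 0, 0, -9.74, 1], [-0.2376, -0.265, 0.131, 0, 0, -9.74, 1], [-0.2376, -0.265, 0.131, 0, 0, -9.74, 0.6], [-0.2376, -0.265, 0.131, 0, 0, -9.74, 0.6], [-0.2376, -0.265, 0.131, 0, 0, -9.74, 0.6], [-0.2376, -0.265, 0.131, 0, 0, -9.74, 0.6]]]' --grip_force 30

```text
t: 1.1
eef_pos: [0.3773, 0.2872, 0.1004]
tool_rot: [0.0, -0.225, 0.974, 0.0]
contact_force: [0.5, 1.1, 0.4]
gripper_width: 0.599
grasp_force: 0.0
```

Run:
```python
from plan import *
go(378,286,6,116)
snap('side','s1.png');o=bot.get_obs();print(o['eef_pos'],o['gripper_width'])
c=np.load('side.npz');
p=np.linalg.inv(c['pose'])@np.array([.378,.286,.0105,1]);uv=c['K']@p[:3];u,v=(uv[:2]/uv[2]).astype(int);print(u,v)
cv2.imwrite('pics/s1.png',cv2.resize(c['img'][max(v-90,0):v+60,max(u-100,0):u+100],None,fx=3,fy=3,interpolation=cv2.INTER_CUBIC))
```

```text
shift [-0.     -0.0014  0.0944] turn [ 0.01  0.   -0.  ] q7 1.2 t 1.1 rows 3
[0.37719899 0.2883507  0.10071217] 0.6006800919371725
216 238
```

View pics/s1.png

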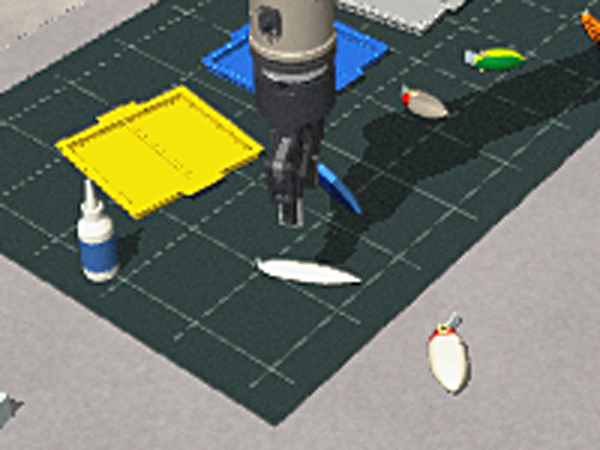

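The side crop shows the gripper over the white body, centred at (308,271) against a predicted (300,270). I'm descending, closing and lifting.

Call:
servo_tool --motion '[[[0, -0.001, 0.04, 0, 0, 0, 0.6], [0, -0.001, 0.075, 0, 0, 0, 0.6], [0, -0.001, 0.09, 0, 0, 0, 0.6], [0, -0.001, 0.0945, 0, 0, 0, 0.6], [0, -0.001, 0.0945, 0, 0, 0, 0.6], [0, -0.001, 0.0945, 0, 0, 0, 0], [0, -0.001, 0.0945, 0, 0, 0, 0], [0, -0.001, 0.0945, 0, 0, 0, 0], [0, -0.001, 0.0945, 0, 0, 0, 0], [0, -0.001, 0.0945, 0, 0, 0, 0], [0, -0.001, 0.0945, 0, 0, 0, 0], [0, -0.001, 0.0945, 0, 0, 0, 0], [0, -0.001, 0.0945, 0, 0, 0, 0], [0, -0.001, 0.08, 0, 0, 0, 0], [0, -0.001, 0.05, 0, 0, 0, 0], [0, -0.001, 0.02, 0, 0, 0, 0], [0, -0.001, 0.0, 0, 0, 0, 0], [0, -0.001, 0.0, 0, 0, 0, 0]]]'

```text
t: 2.65
eef_pos: [0.3801, 0.2878, 0.1049]
tool_rot: [0.004, -0.225, 0.974, 0.002]
contact_force: [0.6, 0.2, -0.3]
gripper_width: 0.221
grasp_force: 29.5
```

Run:
```python
from plan import *
a=np.radians(5.8)
for s in (1,-1): print(s,636-s*40*np.sin(a),-221.4+s*40*np.cos(a))
go(632,-182,40,95.8)
go(640,-261,40,95.8)
```

```text
1 631.9577481126821 -181.60477164684846
-1 640.0422518873179 -261.19522835315155
shift [-0.02   -0.5328  0.0638] turn [0.04 0.09 4.04] q7 1.2 t 2.6 rows 13
shift [ 0.0074 -0.6073  0.0634] turn [0.04 0.09 4.04] q7 1.2 t 2.6 rows 15
```

Call:
servo_tool --motion '[[[-0.02, -0.533, 0.03, 0, 0, 4.04, 0], [-0.02, -0.533, 0.03, 0, 0, 4.04, 0], [-0.02, -0.533, 0.03, 0, 0, 4.04, 0], [-0.02, -0.533, 0.03, 0, 0, 4.04, 0], [-0.02, -0.533, 0.03, 0, 0, 4.04, 0], [-0.02, -0.533, 0.03, 0, 0, 4.04, 0], [-0.02, -0.533, 0.03, 0, 0, 4.04, 0], [-0.02, -0.533, 0.03, 0, 0, 4.04, 0], [-0.02, -0.533, 0.03, 0, 0, 4.04, 0], [-0.02, -0.533, 0.03, 0, 0, 4.04, 0], [-0.02, -0.533, 0.03, 0, 0, 4.04, 0], [-0.02, -0.533, 0.03, 0, 0, 4.04, 0], [-0.02, -0.533, 0.03, 0, 0, 4.04, 0], [-0.02, -0.533, 0.03, 0, 0, 4.04, 0], [-0.02, -0.533, 0.03, 0, 0, 4.04, 0], [-0.02, -0.533, 0.03, 0, 0, 4.04, 0], [-0.02, -0.533, 0.03, 0, 0, 4.04, 0], [-0.02, -0.533, 0.03, 0, 0, 4.04, 0]]]'

```text
t: 4.15
eef_pos: [0.6293, -0.1824, 0.0703]
tool_rot: [-0.0, -0.052, 0.999, 0.0]
contact_force: [-0.6, 0.1, 0.6]
gripper_width: 0.226
grasp_force: 29.5
```

Run:
```python
from plan import *
go(632,-182,9.5,95.8);snap('side','s2.png')
```

```text
shift [-0.0028  0.0001  0.0608] turn [ 0.01 -0.    0.03] q7 1.92 t 4.2 rows 2
```

View pics/s2.png

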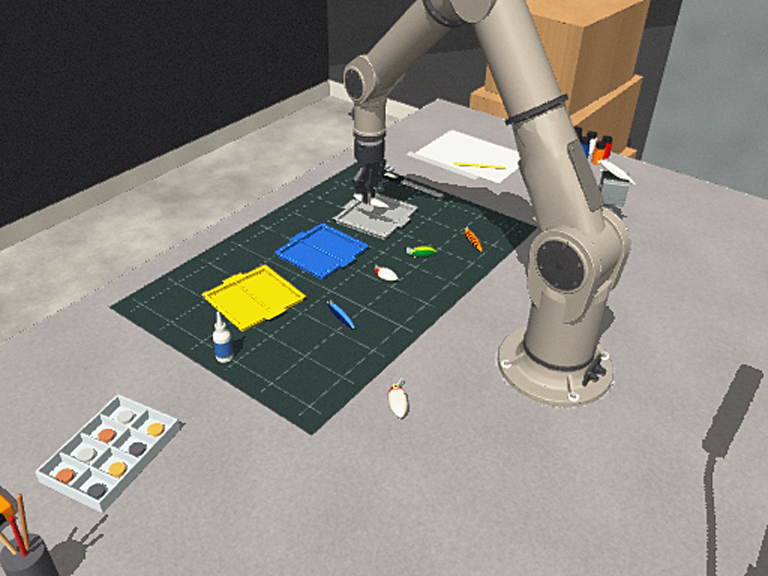

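The white body is held level above the grey tray at (373,200). I'm lowering it slowly, releasing and raising.

Call:
servo_tool --motion '[[[0, 0, 0.025, 0, 0, 0, 0], [0, 0, 0.045, 0, 0, 0, 0], [0, 0, 0.055, 0, 0, 0, 0], [0, 0, 0.06, 0, 0, 0, 0], [0, 0, 0.0605, 0, 0, 0, 0], [0, 0, 0.0605, 0, 0, 0, 0], [0, 0, 0.0605, 0, 0, 0, 0.32], [0, 0, 0.0605, 0, 0, 0, 0.4], [0, 0, 0.0605, 0, 0, 0, 0.45], [0, 0, 0.0605, 0, 0, 0, 0.45], [0, 0, 0.05, 0, 0, 0, 0.45], [0, 0, 0.02, 0, 0, 0, 0.45], [0, 0, -0.02, 0, 0, 0, 0.6], [0, 0, -0.03, 0, 0, 0, 0.6], [0, 0, -0.03, 0, 0, 0, 0.6], [0, 0, -0.03, 0, 0, 0, 0.6]]]'

```text
t: 5.53
eef_pos: [0.6302, -0.1846, 0.1018]
tool_rot: [0.001, -0.051, 0.999, -0.0]
contact_force: [0.1, 0.4, -1.0]
gripper_width: 0.6
grasp_force: 0.0
```

Run:
```python
from plan import *
go(369.5,-281,90,55)
```

```text
shift [ 0.2691 -0.0695  0.0112] turn [0.   0.03 8.16] q7 1.92 t 5.5 rows 7
```

Call:
servo_tool --motion '[[[0.269, -0.0695, 0.011, 0, 0, 8.16, 0.6], [0.269, -0.0695, 0.011, 0, 0, 8.16, 0.6], [0.269, -0.0695, 0.011, 0, 0, 8.16, 0.6], [0.269, -0.0695, 0.011, 0, 0, 8.16, 0.6], [0.269, -0.0695, 0.011, 0, 0, 8.16, 0.6], [0.269, -0.0695, 0.011, 0, 0, 8.16, 0.6], [0.269, -0.0695, 0.011, 0, 0, 8.16, 0.6], [0.269, -0.0695, 0.011, 0, 0, 8.16, 0.6], [0.269, -0.0695, 0.011, 0, 0, 8.16, 0.6], [0.269, -0.0695, 0.011, 0, 0, 8.16, 0.6], [0.269, -0.0695, 0.011, 0, 0, 8.16, 0.6], [0.269, -0.0695, 0.011, 0, 0, 8.16, 0.6]]]'

```text
t: 6.53
eef_pos: [0.3703, -0.2802, 0.0891]
tool_rot: [0.0, 0.299, 0.954, 0.0]
contact_force: [-0.1, -0.0, -0.1]
gripper_width: 0.6
grasp_force: 0.0
```

Run:
```python
from plan import *
snap('top','t2.png')
go(369.5,-281,6,55)
```

```text
shift [ 0.0001 -0.0009  0.0831] turn [0.   0.   0.03] q7 1.64 t 6.6 rows 2
```

View pics/t2.png

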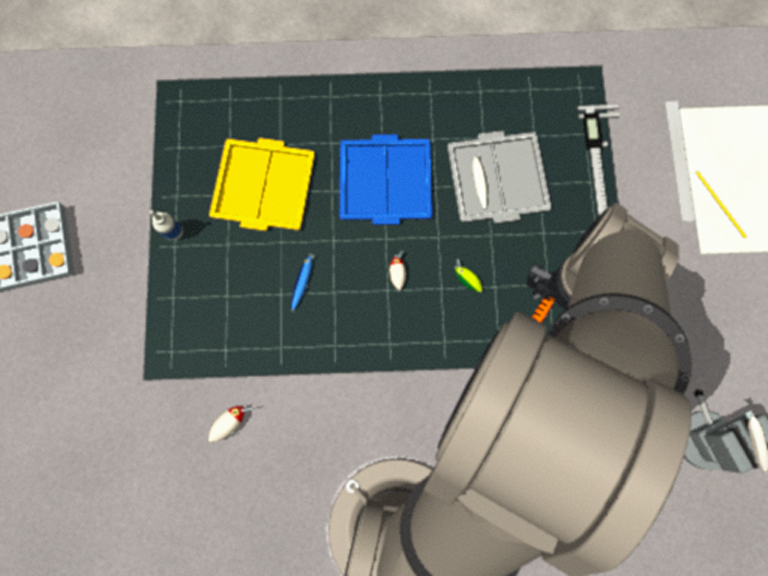

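The white body lies lengthwise in the left grey bay at (480,182), and the bottle and caliper are undisturbed. Next I grasp the tiger minnow.

Call:
servo_tool --motion '[[[0, -0.001, 0.035, 0, 0, 0, 0.6], [0, -0.001, 0.065, 0, 0, 0, 0.6], [0, -0.001, 0.08, 0, 0, 0, 0.6], [0, -0.001, 0.083, 0, 0, 0, 0.6], [0, -0.001, 0.083, 0, 0, 0, 0.6], [0, -0.001, 0.083, 0, 0, 0, 0], [0, -0.001, 0.083, 0, 0, 0, 0], [0, -0.001, 0.083, 0, 0, 0, 0], [0, -0.001, 0.083, 0, 0, 0, 0], [0, -0.001, 0.083, 0, 0, 0, 0], [0, -0.001, 0.083, 0, 0, 0, 0], [0, -0.001, 0.083, 0, 0, 0, 0], [0, -0.001, 0.07, 0, 0, 0, 0], [0, -0.001, 0.04, 0, 0, 0, 0], [0, -0.001, 0.01, 0, 0, 0, 0], [0, -0.001, 0.01, 0, 0, 0, 0], [0, -0.001, 0.01, 0, 0, 0, 0], [0, -0.001, 0.01, 0, 0, 0, 0]]]'

```text
t: 8.08
eef_pos: [0.3685, -0.2814, 0.0796]
tool_rot: [0.0, 0.3, 0.954, 0.0]
contact_force: [0.2, -0.1, -0.8]
gripper_width: 0.226
grasp_force: 29.4
```

Run:
```python
from plan import *
go(638,-44,70,88.3)
```

```text
shift [-0.0848  0.349   0.0098] turn [ 0.    0.01 -6.65] q7 1.66 t 8.1 rows 9
```

Call:
servo_tool --motion '[[[-0.085, 0.349, 0.01, 0, 0, -6.65, 0], [-0.085, 0.349, 0.01, 0, 0, -6.65, 0], [-0.085, 0.349, 0.01, 0, 0, -6.65, 0], [-0.085, 0.349, 0.01, 0, 0, -6.65, 0], [-0.085, 0.349, 0.01, 0, 0, -6.65, 0], [-0.085, 0.349, 0.01, 0, 0, -6.65, 0], [-0.085, 0.349, 0.01, 0, 0, -6.65, 0], [-0.085, 0.349, 0.01, 0, 0, -6.65, 0], [-0.085, 0.349, 0.01, 0, 0, -6.65, 0], [-0.085, 0.349, 0.01, 0, 0, -6.65, 0], [-0.085, 0.349, 0.01, 0, 0, -6.65, 0], [-0.085, 0.349, 0.01, 0, 0, -6.65, 0], [-0.085, 0.349, 0.01, 0, 0, -6.65, 0], [-0.085, 0.349, 0.01, 0, 0, -6.65, 0]]]'

```text
t: 9.25
eef_pos: [0.6369, -0.0462, 0.069]
tool_rot: [-0.001, 0.016, 1.0, -0.0]
contact_force: [-0.3, 0.0, 1.2]
gripper_width: 0.221
grasp_force: 29.4
```

Run:
```python
from plan import *
go(638,-44,9.5,88.3);print(bot.get_obs()['gripper_width'])
```

```text
shift [-0.0011  0.0023  0.0595] turn [-0.01 -0.01 -0.03] q7 1.59 t 9.2 rows 2
0.22080046332191838
```

Call:
servo_tool --motion '[[[0, 0, 0.025, 0, 0, 0, 0], [0, 0, 0.045, 0, 0, 0, 0], [0, 0, 0.055, 0, 0, 0, 0], [0, 0, 0.059, 0, 0, 0, 0], [0, 0, 0.0595, 0, 0, 0, 0], [0, 0, 0.0595, 0, 0, 0, 0], [0, 0, 0.0595, 0, 0, 0, 0.32], [0, 0, 0.0595, 0, 0, 0, 0.4], [0, 0, 0.0595, 0, 0, 0, 0.45], [0, 0, 0.0595, 0, 0, 0, 0.45], [0, 0, 0.05, 0, 0, 0, 0.45], [0, 0, 0.02, 0, 0, 0, 0.45], [0, 0, -0.02, 0, 0, 0, 0.6], [0, 0, -0.03, 0, 0, 0, 0.6], [0, 0, -0.03, 0, 0, 0, 0.6], [0, 0, -0.03, 0, 0, 0, 0.6]]]'

```text
t: 10.58
eef_pos: [0.6387, -0.0444, 0.1006]
tool_rot: [0.001, 0.015, 1.0, 0.0]
contact_force: [-0.7, 0.5, -2.0]
gripper_width: 0.604
grasp_force: 0.0
```

Run:
```python
from plan import *
go(440.6,160,80,71.8)
```

```text
shift [0.2042 0.1983 0.0202] turn [0.01 0.03 3.29] q7 1.59 t 10.6 rows 7
```

Call:
servo_tool --motion '[[[0.204, 0.198, 0.02, 0, 0, 3.29, 0.6], [0.204, 0.198, 0.02, 0, 0, 3.29, 0.6], [0.204, 0.198, 0.02, 0, 0, 3.29, 0.6], [0.204, 0.198, 0.02, 0, 0, 3.29, 0.6], [0.204, 0.198, 0.02, 0, 0, 3.29, 0.6], [0.204, 0.198, 0.02, 0, 0, 3.29, 0.6], [0.204, 0.198, 0.02, 0, 0, 3.29, 0.6], [0.204, 0.198, 0.02, 0, 0, 3.29, 0.6], [0.204, 0.198, 0.02, 0, 0, 3.29, 0.6], [0.204, 0.198, 0.02, 0, 0, 3.29, 0.6], [0.204, 0.198, 0.02, 0, 0, 3.29, 0.6], [0.204, 0.198, 0.02, 0, 0, 3.29, 0.6]]]'

```text
t: 11.58
eef_pos: [0.441, 0.1584, 0.0791]
tool_rot: [0.0, 0.159, 0.987, -0.0]
contact_force: [0.7, 0.5, 0.1]
gripper_width: 0.598
grasp_force: 0.0
```

Run:
```python
from plan import *
go(440.6,160,6,71.8)
snap('side','s3.png')
```

```text
shift [0.0009 0.0014 0.0731] turn [-0.01  0.   -0.03] q7 0.87 t 11.6 rows 2
```

View pics/s3.png

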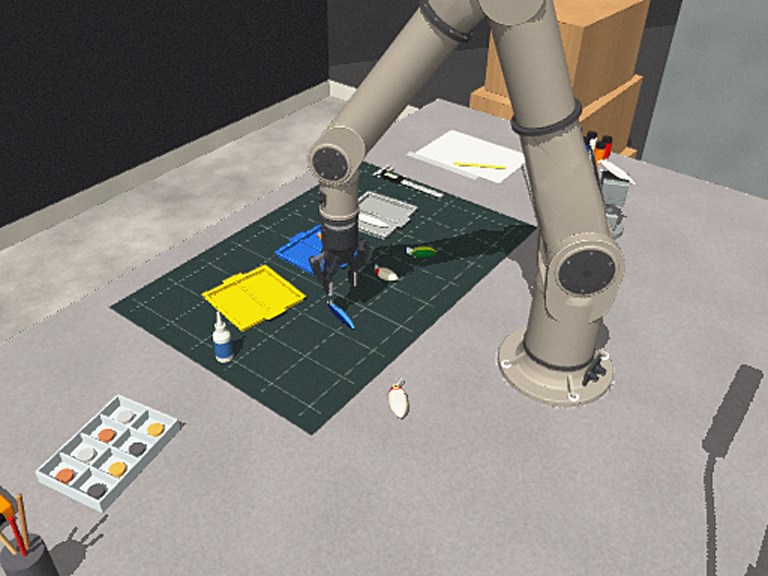

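The gripper is over the blue minnow at (341,314). The tiger is just visible in the blue tray at (322,237).

Call:
servo_tool --motion '[[[0.001, 0.001, 0.03, 0, 0, 0, 0.6], [0.001, 0.001, 0.06, 0, 0, 0, 0.6], [0.001, 0.001, 0.07, 0, 0, 0, 0.6], [0.001, 0.001, 0.073, 0, 0, 0, 0.6], [0.001, 0.001, 0.073, 0, 0, 0, 0.6], [0.001, 0.001, 0.073, 0, 0, 0, 0], [0.001, 0.001, 0.073, 0, 0, 0, 0], [0.001, 0.001, 0.073, 0, 0, 0, 0], [0.001, 0.001, 0.073, 0, 0, 0, 0], [0.001, 0.001, 0.073, 0, 0, 0, 0], [0.001, 0.001, 0.073, 0, 0, 0, 0], [0.001, 0.001, 0.073, 0, 0, 0, 0], [0.001, 0.001, 0.06, 0, 0, 0, 0], [0.001, 0.001, 0.03, 0, 0, 0, 0], [0.001, 0.001, 0.0, 0, 0, 0, 0], [0.001, 0.001, 0.0, 0, 0, 0, 0], [0.001, 0.001, 0.0, 0, 0, 0, 0], [0.001, 0.001, 0.0, 0, 0, 0, 0]]]'

```text
t: 13.13
eef_pos: [0.4395, 0.1611, 0.0796]
tool_rot: [0.0, 0.158, 0.987, 0.0]
contact_force: [0.5, 0.1, 0.4]
gripper_width: 0.222
grasp_force: 29.5
```

Run:
```python
from plan import *
go(640,36,70,88.3)
```

```text
shift [-0.2295 -0.0563  0.0097] turn [ 0.01  0.01 -3.29] q7 0.87 t 13.1 rows 6
```

Call:
servo_tool --motion '[[[-0.2295, -0.056, 0.01, 0, 0, -3.29, 0], [-0.2295, -0.056, 0.01, 0, 0, -3.29, 0], [-0.2295, -0.056, 0.01, 0, 0, -3.29, 0], [-0.2295, -0.056, 0.01, 0, 0, -3.29, 0], [-0.2295, -0.056, 0.01, 0, 0, -3.29, 0], [-0.2295, -0.056, 0.01, 0, 0, -3.29, 0], [-0.2295, -0.056, 0.01, 0, 0, -3.29, 0], [-0.2295, -0.056, 0.01, 0, 0, -3.29, 0], [-0.2295, -0.056, 0.01, 0, 0, -3.29, 0], [-0.2295, -0.056, 0.01, 0, 0, -3.29, 0], [-0.2295, -0.056, 0.01, 0, 0, -3.29, 0]]]'

```text
t: 14.05
eef_pos: [0.6388, 0.0376, 0.0689]
tool_rot: [-0.001, 0.014, 1.0, 0.0]
contact_force: [-0.5, -0.1, 0.2]
gripper_width: 0.223
grasp_force: 29.5
```

Run:
```python
from plan import *
go(640,36,9.5,88.3);print(bot.get_obs()['gripper_width'])
```

```text
shift [-0.0013 -0.0016  0.0594] turn [ 0.01 -0.02  0.02] q7 1.46 t 14.1 rows 2
0.22254970980242075
```

Call:
servo_tool --motion '[[[0, 0, 0.025, 0, 0, 0, 0], [0, 0, 0.045, 0, 0, 0, 0], [0, 0, 0.055, 0, 0, 0, 0], [0, 0, 0.059, 0, 0, 0, 0], [0, 0, 0.0595, 0, 0, 0, 0], [0, 0, 0.0595, 0, 0, 0, 0], [0, 0, 0.0595, 0, 0, 0, 0.32], [0, 0, 0.0595, 0, 0, 0, 0.4], [0, 0, 0.0595, 0, 0, 0, 0.45], [0, 0, 0.0595, 0, 0, 0, 0.45], [0, 0, 0.05, 0, 0, 0, 0.45], [0, 0, 0.02, 0, 0, 0, 0.45], [0, 0, -0.02, 0, 0, 0, 0.7], [0, 0, -0.03, 0, 0, 0, 0.7], [0, 0, -0.03, 0, 0, 0, 0.7], [0, 0, -0.03, 0, 0, 0, 0.7]]]'

```text
t: 15.38
eef_pos: [0.6408, 0.0362, 0.1007]
tool_rot: [0.001, 0.015, 1.0, 0.0]
contact_force: [-1.0, -0.2, -0.4]
gripper_width: 0.699
grasp_force: 0.0
```

Run:
```python
from plan import *
go(453,-19,80,91)
```

```text
shift [ 0.1861 -0.0609  0.0202] turn [ 0.01  0.03 -0.55] q7 1.46 t 15.4 rows 5
```

Call:
servo_tool --motion '[[[0.186, -0.061, 0.02, 0, 0, -0.55, 0.7], [0.186, -0.061, 0.02, 0, 0, -0.55, 0.7], [0.186, -0.061, 0.02, 0, 0, -0.55, 0.7], [0.186, -0.061, 0.02, 0, 0, -0.55, 0.7], [0.186, -0.061, 0.02, 0, 0, -0.55, 0.7], [0.186, -0.061, 0.02, 0, 0, -0.55, 0.7], [0.186, -0.061, 0.02, 0, 0, -0.55, 0.7], [0.186, -0.061, 0.02, 0, 0, -0.55, 0.7], [0.186, -0.061, 0.02, 0, 0, -0.55, 0.7]]]'

```text
t: 16.13
eef_pos: [0.4537, -0.0187, 0.0792]
tool_rot: [0.0, -0.009, 1.0, 0.0]
contact_force: [0.1, -0.8, -0.1]
gripper_width: 0.699
grasp_force: 0.0
```

Run:
```python
from plan import *
go(453,-19,6.5,91)
```

```text
shift [ 0.0007 -0.0003  0.0727] turn [0.   0.01 0.01] q7 1.55 t 16.1 rows 2
```

Call:
servo_tool --motion '[[[0.0005, 0, 0.03, 0, 0, 0, 0.7], [0.0005, 0, 0.06, 0, 0, 0, 0.7], [0.0005, 0, 0.07, 0, 0, 0, 0.7], [0.0005, 0, 0.0725, 0, 0, 0, 0.7], [0.0005, 0, 0.0725, 0, 0, 0, 0.7], [0.0005, 0, 0.0725, 0, 0, 0, 0], [0.0005, 0, 0.0725, 0, 0, 0, 0], [0.0005, 0, 0.0725, 0, 0, 0, 0], [0.0005, 0, 0.0725, 0, 0, 0, 0], [0.0005, 0, 0.0725, 0, 0, 0, 0], [0.0005, 0, 0.0725, 0, 0, 0, 0], [0.0005, 0, 0.0725, 0, 0, 0, 0], [0.0005, 0, 0.06, 0, 0, 0, 0], [0.0005, 0, 0.03, 0, 0, 0, 0], [0.0005, 0, 0.0, 0, 0, 0, 0], [0.0005, 0, 0.0, 0, 0, 0, 0], [0.0005, 0, 0.0, 0, 0, 0, 0], [0.0005, 0, 0.0, 0, 0, 0, 0]]]'

```text
t: 17.63
eef_pos: [0.4519, -0.0192, 0.0797]
tool_rot: [0.001, -0.009, 1.0, 0.0]
contact_force: [-0.2, 0.2, -0.9]
gripper_width: 0.317
grasp_force: 29.7
```

Run:
```python
from plan import *
a=np.radians(-10.9)
for s in (1,-1): print(s,637.3-s*40*np.sin(a),232.9+s*40*np.cos(a))
go(630,194,70,79.1)
snap('side','s4.png')
```

```text
1 644.8638177195957 272.1783485078578
-1 629.7361822804043 193.62165149214226
shift [-0.1819  0.2099  0.0099] turn [0.   0.01 2.39] q7 1.56 t 17.6 rows 7
```

View pics/s4.png

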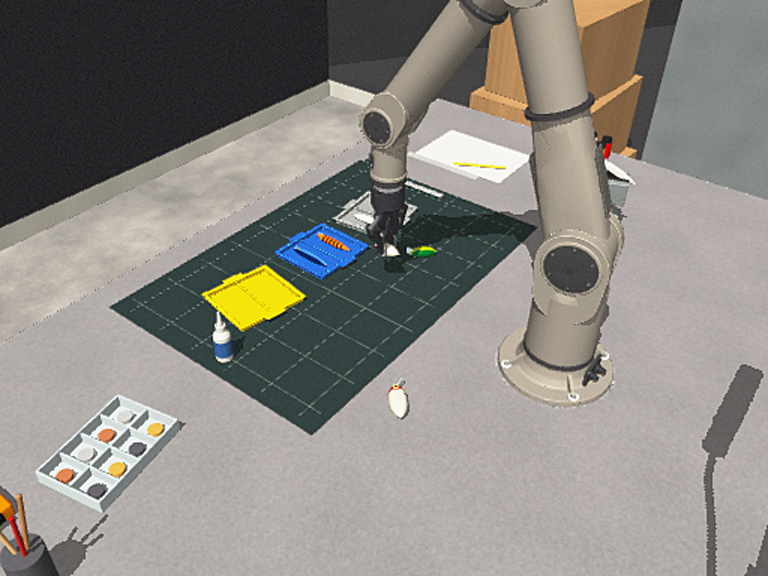

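The red crank is held at (391,251), and the tiger (333,241) and blue minnow (311,256) lie in separate blue bays.

Call:
servo_tool --motion '[[[-0.182, 0.21, 0.01, 0, 0, 2.39, 0], [-0.182, 0.21, 0.01, 0, 0, 2.39, 0], [-0.182, 0.21, 0.01, 0, 0, 2.39, 0], [-0.182, 0.21, 0.01, 0, 0, 2.39, 0], [-0.182, 0.21, 0.01, 0, 0, 2.39, 0], [-0.182, 0.21, 0.01, 0, 0, 2.39, 0], [-0.182, 0.21, 0.01, 0, 0, 2.39, 0], [-0.182, 0.21, 0.01, 0, 0, 2.39, 0], [-0.182, 0.21, 0.01, 0, 0, 2.39, 0], [-0.182, 0.21, 0.01, 0, 0, 2.39, 0], [-0.182, 0.21, 0.01, 0, 0, 2.39, 0], [-0.182, 0.21, 0.01, 0, 0, 2.39, 0]]]'

```text
t: 18.68
eef_pos: [0.6293, 0.1921, 0.069]
tool_rot: [-0.001, 0.096, 0.995, -0.001]
contact_force: [-0.1, -0.4, -0.9]
gripper_width: 0.32
grasp_force: 29.7
```

Run:
```python
from plan import *
go(630,194,10,79.1);print(bot.get_obs()['gripper_width'])
```

```text
shift [-0.0003  0.0021  0.059 ] turn [-0.01 -0.01 -0.03] q7 1.08 t 18.7 rows 2
0.31985702384453313
```

Call:
servo_tool --motion '[[[0, 0.001, 0.025, 0, 0, 0, 0], [0, 0.001, 0.045, 0, 0, 0, 0], [0, 0.001, 0.055, 0, 0, 0, 0], [0, 0.001, 0.059, 0, 0, 0, 0], [0, 0.001, 0.0595, 0, 0, 0, 0], [0, 0.001, 0.0595, 0, 0, 0, 0], [0, 0.001, 0.0595, 0, 0, 0, 0.4], [0, 0.001, 0.0595, 0, 0, 0, 0.47], [0, 0.001, 0.0595, 0, 0, 0, 0.5], [0, 0.001, 0.0595, 0, 0, 0, 0.5], [0, 0.001, 0.05, 0, 0, 0, 0.5], [0, 0.001, 0.02, 0, 0, 0, 0.5], [0, 0.001, -0.02, 0, 0, 0, 0.7], [0, 0.001, -0.03, 0, 0, 0, 0.7], [0, 0.001, -0.03, 0, 0, 0, 0.7], [0, 0.001, -0.03, 0, 0, 0, 0.7]]]'

```text
t: 20.02
eef_pos: [0.6309, 0.1952, 0.1007]
tool_rot: [0.001, 0.095, 0.995, 0.001]
contact_force: [0.7, -0.4, -0.7]
gripper_width: 0.701
grasp_force: 0.0
```

Run:
```python
from plan import *
go(435,-151.5,80,134.8)
```

```text
shift [ 0.1266 -0.3776  0.0199] turn [  0.     0.03 -11.15] q7 1.08 t 20.0 rows 10
```

Call:
servo_tool --motion '[[[0.1265, -0.3775, 0.02, 0, 0, -11.15, 0.7], [0.1265, -0.3775, 0.02, 0, 0, -11.15, 0.7], [0.1265, -0.3775, 0.02, 0, 0, -11.15, 0.7], [0.1265, -0.3775, 0.02, 0, 0, -11.15, 0.7], [0.1265, -0.3775, 0.02, 0, 0, -11.15, 0.7], [0.1265, -0.3775, 0.02, 0, 0, -11.15, 0.7], [0.1265, -0.3775, 0.02, 0, 0, -11.15, 0.7], [0.1265, -0.3775, 0.02, 0, 0, -11.15, 0.7], [0.1265, -0.3775, 0.02, 0, 0, -11.15, 0.7], [0.1265, -0.3775, 0.02, 0, 0, -11.15, 0.7], [0.1265, -0.3775, 0.02, 0, 0, -11.15, 0.7], [0.1265, -0.3775, 0.02, 0, 0, -11.15, 0.7], [0.1265, -0.3775, 0.02, 0, 0, -11.15, 0.7], [0.1265, -0.3775, 0.02, 0, 0, -11.15, 0.7], [0.1265, -0.3775, 0.02, 0, 0, -11.15, 0.7]]]'

```text
t: 21.27
eef_pos: [0.4352, -0.1503, 0.0791]
tool_rot: [0.0, -0.382, 0.924, 0.0]
contact_force: [-0.1, -0.0, 1.0]
gripper_width: 0.703
grasp_force: 0.0
```

Run:
```python
from plan import *
go(435,-151.5,6.5,134.8)
snap('side','s5.png')
```

```text
shift [ 0.0011 -0.0007  0.0726] turn [0.   0.   0.04] q7 2.52 t 21.3 rows 2
```

View pics/s5.png

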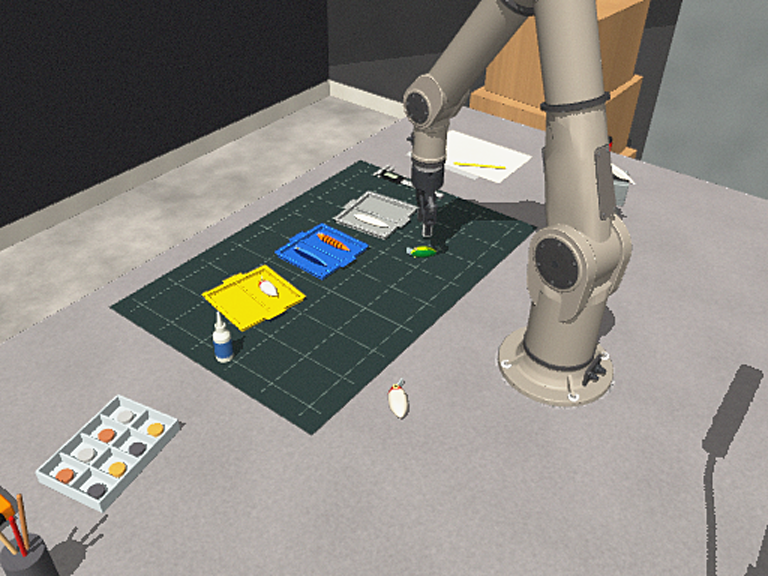

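The red crank lies in the near yellow bay at (268,288). The gripper is over the green crank at (424,251).

Call:
servo_tool --motion '[[[0.001, 0, 0.03, 0, 0, 0, 0.7], [0.001, 0, 0.06, 0, 0, 0, 0.7], [0.001, 0, 0.07, 0, 0, 0, 0.7], [0.001, 0, 0.0725, 0, 0, 0, 0.7], [0.001, 0, 0.0725, 0, 0, 0, 0.7], [0.001, 0, 0.0725, 0, 0, 0, 0], [0.001, 0, 0.0725, 0, 0, 0, 0], [0.001, 0, 0.0725, 0, 0, 0, 0], [0.001, 0, 0.0725, 0, 0, 0, 0], [0.001, 0, 0.0725, 0, 0, 0, 0], [0.001, 0, 0.0725, 0, 0, 0, 0], [0.001, 0, 0.0725, 0, 0, 0, 0], [0.001, 0, 0.06, 0, 0, 0, 0], [0.001, 0, 0.03, 0, 0, 0, 0], [0.001, 0, 0.0, 0, 0, 0, 0], [0.001, 0, 0.0, 0, 0, 0, 0], [0.001, 0, 0.0, 0, 0, 0, 0], [0.001, 0, 0.0, 0, 0, 0, 0]]]'

```text
t: 22.82
eef_pos: [0.4338, -0.1525, 0.0795]
tool_rot: [0.0, -0.381, 0.925, -0.0]
contact_force: [-0.8, 0.1, 0.5]
gripper_width: 0.323
grasp_force: 29.8
```

Run:
```python
from plan import *
go(645,270,75,79.1)
```

```text
shift [-0.4476  0.1508  0.0046] turn [-1.000e-02  1.000e-02  1.114e+01] q7 2.52 t 22.8 rows 12
```

Call:
servo_tool --motion '[[[-0.4475, 0.151, 0.005, 0, 0, 11.14, 0], [-0.4475, 0.151, 0.005, 0, 0, 11.14, 0], [-0.4475, 0.151, 0.005, 0, 0, 11.14, 0], [-0.4475, 0.151, 0.005, 0, 0, 11.14, 0], [-0.4475, 0.151, 0.005, 0, 0, 11.14, 0], [-0.4475, 0.151, 0.005, 0, 0, 11.14, 0], [-0.4475, 0.151, 0.005, 0, 0, 11.14, 0], [-0.4475, 0.151, 0.005, 0, 0, 11.14, 0], [-0.4475, 0.151, 0.005, 0, 0, 11.14, 0], [-0.4475, 0.151, 0.005, 0, 0, 11.14, 0], [-0.4475, 0.151, 0.005, 0, 0, 11.14, 0], [-0.4475, 0.151, 0.005, 0, 0, 11.14, 0], [-0.4475, 0.151, 0.005, 0, 0, 11.14, 0], [-0.4475, 0.151, 0.005, 0, 0, 11.14, 0], [-0.4475, 0.151, 0.005, 0, 0, 11.14, 0], [-0.4475, 0.151, 0.005, 0, 0, 11.14, 0], [-0.4475, 0.151, 0.005, 0, 0, 11.14, 0]]]'

```text
t: 24.23
eef_pos: [0.6445, 0.2679, 0.074]
tool_rot: [-0.0, 0.096, 0.995, -0.001]
contact_force: [0.8, -0.5, -1.1]
gripper_width: 0.318
grasp_force: 29.8
```

Run:
```python
from plan import *
go(645,270,10,79.1);print(bot.get_obs()['gripper_width'])
```

```text
shift [-0.0001  0.0022  0.064 ] turn [-0.02 -0.01 -0.02] q7 0.99 t 24.2 rows 2
0.31840381249806476
```

Call:
servo_tool --motion '[[[0, 0.001, 0.03, 0, 0, 0, 0], [0, 0.001, 0.05, 0, 0, 0, 0], [0, 0.001, 0.06, 0, 0, 0, 0], [0, 0.001, 0.064, 0, 0, 0, 0], [0, 0.001, 0.0645, 0, 0, 0, 0], [0, 0.001, 0.0645, 0, 0, 0, 0], [0, 0.001, 0.0645, 0, 0, 0, 0.4], [0, 0.001, 0.0645, 0, 0, 0, 0.47], [0, 0.001, 0.0645, 0, 0, 0, 0.5], [0, 0.001, 0.0645, 0, 0, 0, 0.5], [0, 0.001, 0.055, 0, 0, 0, 0.5], [0, 0.001, 0.025, 0, 0, 0, 0.5], [0, 0.001, -0.015, 0, 0, 0, 0.5], [0.04, 0, -0.05, 0, 0, 0, 0.5], [0.08, -0.04, -0.09, 0, 0, 0, 0.5], [0.12, -0.08, -0.13, 0, 0, 0, 0.5], [0.16, -0.12, -0.14, 0, 0, 0, 0.5], [0.2, -0.16, -0.14, 0, 0, 0, 0.5], [0.2, -0.16, -0.14, 0, 0, 0, 0.5], [0.2, -0.16, -0.14, 0, 0, 0, 0.5]]]'

```text
t: 25.9
eef_pos: [0.4218, 0.1531, 0.2138]
tool_rot: [0.0, 0.095, 0.995, 0.0]
contact_force: [1.2, -0.1, 1.3]
gripper_width: 0.501
grasp_force: 0.0
```

Run:
```python
from h import *
c=snap('top','t9.png');d=snap('side','s9.png')
a=np.load('top.npz')['img'][70:165,90:430];b=np.load('side.npz')['img'][105:245,125:305]
cv2.imwrite('pics/f1.png',cv2.resize(a,(782,218),interpolation=cv2.INTER_CUBIC))
cv2.imwrite('pics/f2.png',cv2.resize(b,None,fx=4,fy=4,interpolation=cv2.INTER_CUBIC))
print(bot.get_obs()['contact_force'])
```

```text
[ 0.45002714  0.24059693 -0.01896141]
```

View pics/f1.png

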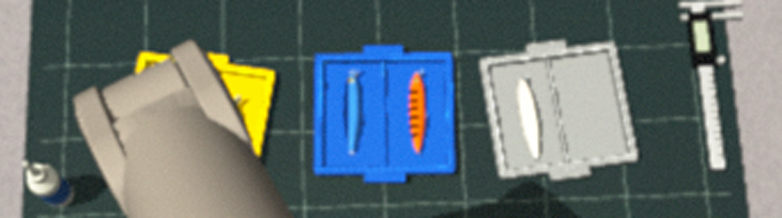

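View pics/f2.png

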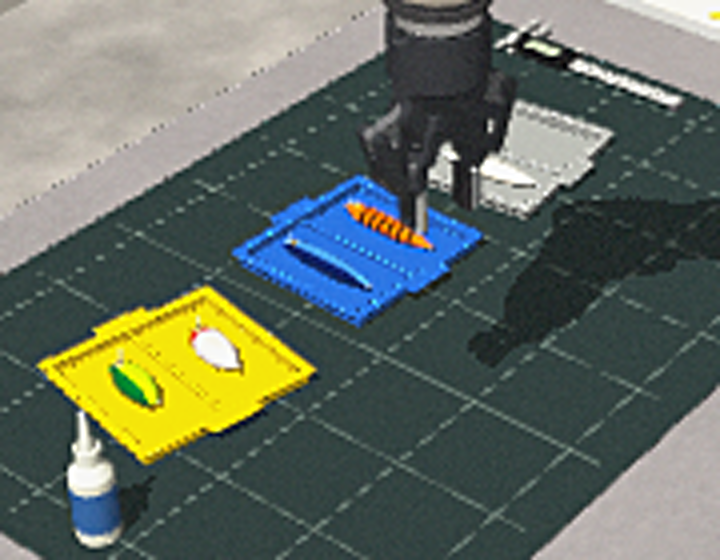

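All five lures lie flat and lengthwise, each in its own bay: green (137,385), red (216,350), blue (328,265), tiger (388,226), white (480,168). The bottle and caliper look unmoved.

```bash
python3 -c "
from station import bot
print(bot.hand_in())"
```

```text
the job is handed in; nothing more can be done
None
```

All five lures were set down in their correct trays, one to a bay, the glue bottle and caliper look undisturbed in the final pictures, and the job was handed in at about 26 s; no verdict came back.

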